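# Load a glass grid plate under the stage clips

### The job

Take the dark glass grid plate off the steel stacking block, lay it on the inspection stage and slide it, notched end first, under the two sprung clips until it is fully home and both clips have snapped down into its notches. Feel your way: never force the glass down on the stage or against the clips, and stop pushing when they snap, so that it is not rammed against the end stop. Let go of it at the end and leave the other things on the bench where they are.

Things in the scene. Friction and masses are not known exactly. Their poses are not given: they have to be found in the camera images.
- plate: Dark brown glass, gold wire grid on top, 130 x 56 x 6 mm (x, y, z), 90 to 145 g. Origin: centre of underside; x along its length to the notched end, z up. In each long edge a notch right through, 15 mm deep, from x = +29 to +44 mm; corners of that end chamfered 4 mm. Starts flat on the block, overhanging both its long sides by about 10 mm, where fingers can reach past its edges.
- stack_block: Fixed steel block topped with dark laminations, 104 x 36 mm (x, y), 49 mm high; the plate lies on its top. Origin: centre of its underside.
- stage: Fixed dark-anodised inspection stage, 230 x 112 mm (x, y), shoulders 30 mm high. Origin: centre of underside; the plate goes in along +x. On it a white platen 34 mm wide, top at z = 42 mm, from x = -111 to +44 mm: the plate slides on it, overhanging 11 mm each side with 12 mm free below. A steel carriage at the far end bears both clips and the end stop (two small pins).
- guides (a point): Fixed on the stage at x = -12, y = 0, z = 42 mm, axes as the stage: midway between the first pair of steel guide pins (6 mm thick, up to z = 54 mm, at y = +-32.2 mm; 58.4 mm free between them for the 56 mm plate). A second, like pair stands 45 mm further along +x.
- home (a point): Fixed on the stage at x = -21.5, y = 0, z = 42 mm, axes as the stage: the plate's origin is here when home against the stop, if the carriage is in its middle setting. Its brass screw locks it up to 7 mm either way along x, and that setting is not measured. The glass chips if it is pressed on the stage and clips with over 20 N in all, or, once snapped in, on the stop with over 10 N.
- clip_left (a joint): Sprung clip over y = +19 mm of the stage. Rad: 0 = down (at rest, or snapped into a notch), 0.064 = bead on top of the plate. Steel strip hinged on the carriage, reaching towards -x: a 7 mm round bead, 9 mm wide, at stage x = 18 mm (middle setting), 1.5 mm above the platen, and before it an upturned lip, 22 mm long at 32 degrees. Spring: 1 N at the bead when down, 2 N when up.
- clip_right (a joint): The same clip over y = -19 mm. Going in, the plate's end climbs both lips (a push of 3 to 8 N), the beads ride on the plate for some 20 mm (2 to 4 N) and snap into the notches (the push falls off) about 1 mm before the stop, which is rigid and holds the notches centred.
- disc1: Loose black disc with a gold grid, 68 mm across, 6 mm high; origin under its centre. Leave alone.
- disc2: Another such disc. Leave alone.
- collar: Brass collar with a small side screw, 18 mm across, 30 mm high, standing; origin under its centre. Leave alone.
- pin_bundle: Bundle of steel pins in yellow tape, 50 mm long, 24 mm thick, lying along its x. Leave alone.
- loupe: Black eye loupe, 44 mm across, 42 mm high. Leave alone.
- screwdriver: Red-handled screwdriver, lying along its x. Leave alone.
Mind the look-alikes: they are no part of the job. Several things have the shape of the plate; the one meant has the colours described above.

How it is judged:
By the outcome, as a careful person would: the job done as asked, in the order asked, and still so for the second after the job is handed in, with the robot touching nothing.
It also fails if it takes over 70 s, if anything falls off the work surface, if the arm or the gripper's body presses on something with over 40 N, if the wrist force passes 120 N, or if a joint passes its speed limit or range.

### The arm

A 7-joint arm with a two-finger parallel gripper is mounted at the origin on the work surface. World frame = base frame: x ahead of the robot, y to its left, z up, the work surface at z = 0. Lengths are in m, angles in rad, forces in N, time in s.
With the tool pointing down it reaches from about 0.4 to 0.85 m from the base axis. Payload 4.4 kg.
Tool frame: the origin (TCP) lies midway between the tips of the shut fingers; the grasp point (between the pads) lies 19 mm behind it; z points along the fingers, y is the line along which they close (so a half turn about z gives the same grasp; the last joint's range is limited). The gripper opens to 94 mm and grips with 3 to 60 N. Pads are 16 mm wide; open, the fingers measure 119 mm over their backs; the gripper's body (75 mm by 177 mm) begins 78 mm behind the grasp point.
Start: joints at [1.278, 0.628, 0.038, 1.517, -0.027, 0.996, -0.02], TCP at [0.146, -0.633, 0.205] pointing down, gripper open.
Joint ranges: [-3.06, 3.06], [-0.37, 2.12], [-1.25, 1.32], [0.18, 2.47], [-1.1, 4.24], [0.23, 1.98], [-2.94, 2.94]. Speed limits (rad/s): [2.57, 2.57, 3.14, 3.14, 3.14, 3.14, 3.14].

### API

Orientations are given as a rotation vector (axis times angle).
In Python, from station import get_obs, viewer, ticket gives the robot as it stands.
- The arm moves only by the shell command python3 -m handwheel 'ROWS' [FORCE]. ROWS is text: rows parted by semicolons, each of 7 numbers parted by spaces: the shift along the world's x, y, z in units of 40 mm (1.0 is 40 mm), then the turn, a rotation vector about the world's x, y, z in degrees, then the opening, from 0 (shut) to 1 (fully open). In form: x y z wx wy wz fingers; .... A call has 1 to 10 rows; each row shifts and turns the commanded pose from where the row before left it; what a row does not reach is not made up. A row lasts 1/12 s, in which the tool goes at most 41.7 mm and 7.16 degrees, less where a joint would pass 70% of its speed; a pose out of reach is approached as far as the arm can. A call is refused whole if a number of a shift passes 1 or a number of a turn 7.16, either way. A call with a gripper value outside its range is refused whole. The fingers move at their own pace and stop on an object; FORCE is the grip in N (left out, the last holds). Time passes only in rows, so rows that do not move let the fingers close. It gives the time, the measured TCP pose, the force, the opening and the grip force at its end, in the units of the state.
- get_obs(): the state, without advancing time (a new reading comes with each control period).
- viewer.read_camera(name): name is "side" or "top" or "wrist"; returns the picture (400x640x3 uint8, red, green, blue); there is no depth.
- viewer.camera_info(name): a dict with "vertical_fov" (degrees; the focal length in pixels is half the picture's height over the tangent of half this angle, whatever the lens; pixels are square), "cx", "cy" (the principal point, pixels), "cam_to_world" (4x4, takes a point from camera to world coordinates); the wrist camera has in their place "T_tool_cam" (4x4, takes a point from camera to tool coordinates, whose origin is the TCP and whose axes are the flange's). Camera axes: x right, y up, looking along -z (the intrinsics and any distortion apply to the point x, -y, -z); pixel columns grow to the right and rows downward; lengths in m; the calibration is good to about 2 mm. A picture is of the moment at which its call begins: read the wrist's pose just before it. camera_info takes no time and is no camera call.
- ticket.sign_off(): hands the job in; it is judged then, once.
The state is a dict: "time": time; "joints": joint angles; "qvel": joint speeds; "effort": joint torques, N m; "tool_pos": TCP position; "eef_rot": TCP orientation; "wrist_force": force on the tool from outside, world axes, zero at the start; "torque": the same for the moment, N m; "width": opening from 0.0 (shut) to 1.0 (fully open); "finger_force": force on a finger pad.
Only numpy, scipy, OpenCV 4.12 (cv2) and the standard library are available. Lean on these libraries where they do the work, as an engineer would, in place of code of your own. Each camera call takes 0.05 s, during which the arm holds its last target. There are 200 camera calls.

## Working session

There is one attempt and no reset: what is moved stays moved. The work goes in short steps, Python scripts to look and compute and a shell command to move; the robot and the scene stay as the last step left them, time stands still between calls to the robot, and variables do not carry over. Pictures are saved under pics/ and viewed, at most 10 in all, crops included, and the job is handed in when it is done.

```bash
mkdir -p pics; cat > h.py <<'E'
import numpy as np, cv2
from station import get_obs, viewer, ticket
from scipy.spatial.transform import Rotation as R
def info(n):
    i=viewer.camera_info(n); 
    return i
E
python3 - <<'E'
from h import *
o=get_obs(); print({k:np.round(v,3).tolist() for k,v in o.items()})
for n in ("top","side","wrist"):
    print(n,viewer.camera_info(n))
    if n!="wrist":
        im=viewer.read_camera(n); cv2.imwrite(f"pics/{n}0.png",im[:,:,::-1])
E
```

```text
{'time': 0.0, 'joints': [1.278, 0.629, 0.038, 1.518, -0.027, 0.996, -0.02], 'qvel': [0.001, -0.0, -0.002, -0.0, -0.0, 0.0, 0.0], 'effort': [-0.001, -54.972, 1.143, -18.663, -0.052, 0.024, 0.0], 'tool_pos': [0.146, -0.633, 0.205], 'eef_rot': [-3.12, -0.355, 0.0], 'wrist_force': [0.151, 0.448, 0.717], 'torque': [-0.015, -0.046, -0.003], 'finger_force': 0.0, 'width': 1.0}
top {'vertical_fov': 43.71344745352085, 'cx': 322.47225000703816, 'cy': 204.05617914676736, 'cam_to_world': array([[-0.01865823,  0.99883364, -0.04453338,  0.5098308 ],
       [-0.99982182, -0.01851206,  0.00369245, -0.01614161],
       [ 0.00286374,  0.04459434,  0.99900107,  1.25370234],
       [ 0.        ,  0.        ,  0.        ,  1.        ]])}
side {'vertical_fov': 47.576850311400506, 'cx': 320.4372990384702, 'cy': 199.2490230637485, 'cam_to_world': array([[-0.94293961,  0.20480172, -0.2625284 ,  0.25928966],
       [-0.33254841, -0.5398934 ,  0.77325718,  0.93334487],
       [ 0.01662705,  0.81643822,  0.57719336,  0.77719735],
       [ 0.        ,  0.        ,  0.        ,  1.        ]])}
wrist {'vertical_fov': 67.63310460489383, 'cx': 318.3959210264712, 'cy': 198.79168792426648, 'T_tool_cam': array([[ 7.76912720e-04,  9.62034381e-01,  2.72927181e-01,
         7.97627366e-02],
       [ 9.99999494e-01, -5.73048851e-04, -8.26666035e-04,
        -7.41128599e-04],
       [-6.38880540e-04,  2.72927685e-01, -9.62034340e-01,
        -1.79373649e-01],
       [ 0.00000000e+00,  0.00000000e+00,  0.00000000e+00,
         1.00000000e+00]])}
```

View pics/top0.png

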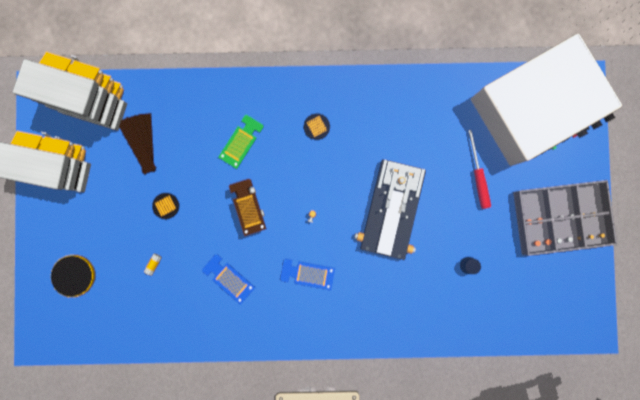

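View pics/side0.png

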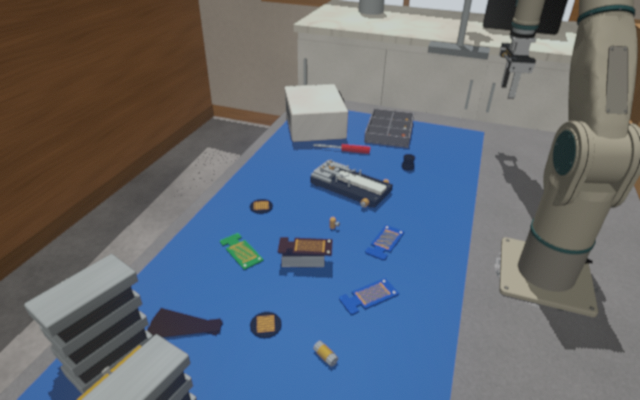

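The top view shows the brown plate with gold grid on the block at about (247,209). Its notched end points up and left, near (238,186). The stage is at about (393,210), with its clips and carriage at the upper end (403,175).

Look-alikes:
- green plate (240,145)
- blue plates (231,280) and (312,275)
- dark brown wedge (140,140)
- black and gold discs (317,126), (166,206)

I choose (247,209): it is the only one that is dark brown with a gold grid and lies on a block. I'll check it in a close wrist view.

```bash
cat >> h.py <<'E'
def cam(n,o=None):
    i=viewer.camera_info(n); f=200/np.tan(np.radians(i["vertical_fov"]/2))
    if n=="wrist":
        T=np.eye(4); T[:3,:3]=R.from_rotvec(o["eef_rot"]).as_matrix(); T[:3,3]=o["tool_pos"]; T=T@i["T_tool_cam"]
    else: T=i["cam_to_world"]
    return f,i["cx"],i["cy"],T
def ray(c,uv,z):
    f,cx,cy,T=c; uv=np.atleast_2d(uv).astype(float)
    d=np.c_[(uv[:,0]-cx)/f,-(uv[:,1]-cy)/f,-np.ones(len(uv))]@T[:3,:3].T
    return T[:3,3]+d*((z-T[2,3])/d[:,2])[:,None]
def proj(c,P):
    f,cx,cy,T=c; p=(np.atleast_2d(P)-T[:3,3])@T[:3,:3]
    return np.c_[cx+f*p[:,0]/-p[:,2],cy+f*p[:,1]/p[:,2]]
def shot(n,name):
    o=get_obs(); im=viewer.read_camera(n); cv2.imwrite(f"pics/{name}.png",im[:,:,::-1]); return im,cam(n,o)
E
python3 - <<'E'
from h import *
c=cam("top")
for n,p,z in (("plate tail",(254,235),.055),("plate tip",(238,184),.055),("stage near",(387,253),.042),("stage far",(405,168),.042)): print(n,ray(c,p,z).round(3))
o=get_obs();print(R.from_rotvec(o["eef_rot"]).as_matrix().round(2))
E
```

```text
plate tail [[0.492 0.145 0.055]]
plate tip [[0.615 0.182 0.055]]
stage near [[ 0.442 -0.175  0.042]]
stage far [[ 0.648 -0.224  0.042]]
[[ 0.97  0.22 -0.  ]
 [ 0.22 -0.97  0.  ]
 [-0.   -0.   -1.  ]]
```

```bash
python3 -m handwheel '0.3 0.3 0 0 0 0 1;0.6 0.6 0 0 0 0 1;0.7 0.7 0 0 0 0 1;0.7 0.7 0 0 0 0 1;0.7 0.7 0 0 0 0 1;0.7 0.7 0 0 0 0 1;0.7 0.7 0 0 0 0 1;0.7 0.7 0 0 0 0 1;0.7 0.7 0 0 0 0 1;0.7 0.7 0 0 0 0 1'
```

```text
time: 0.93
tool_pos: [0.407, -0.3716, 0.2053]
eef_rot: [-3.121, -0.355, 0.001]
wrist_force: [-0.2, 0.2, 0.1]
width: 0.999
finger_force: 0.0
```

```bash
python3 -m handwheel '0.7 0.7 0 0 0 0 1;0.7 0.7 -0.1 0 0 0 1;0.7 0.7 -0.2 0 0 0 1;0.7 0.7 -0.2 0 0 0 1;0.5 0.7 -0.2 0 0 0 1;0.2 0.5 -0.1 0 0 0 1;0 0.2 0 0 0 0 1;0 0 0 0 0 0 1'; python3 - <<'E'
from h import *
im,c=shot("wrist","w1"); print(c[3].round(4).tolist())
E
```

```text
time: 1.6
tool_pos: [0.5459, -0.2027, 0.1729]
eef_rot: [-3.119, -0.362, 0.002]
wrist_force: [-1.7, -0.1, -0.4]
width: 1.004
finger_force: 0.0
[[0.2295, 0.9359, 0.2672, 0.6237], [-0.9733, 0.221, 0.0618, -0.184], [-0.0012, -0.2742, 0.9617, 0.3522], [0.0, 0.0, 0.0, 1.0]]
```

View pics/w1.png

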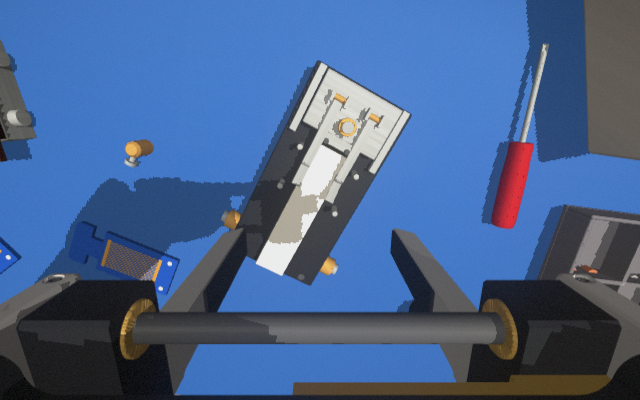

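```bash
python3 - <<'E'
from h import *
im=cv2.imread("pics/w1.png")[55:295,225:425]
cv2.imwrite("pics/w1c.png",cv2.resize(im,None,fx=2.5,fy=2.5,interpolation=cv2.INTER_CUBIC))
E
```

```text
(no output)
```

View pics/w1c.png

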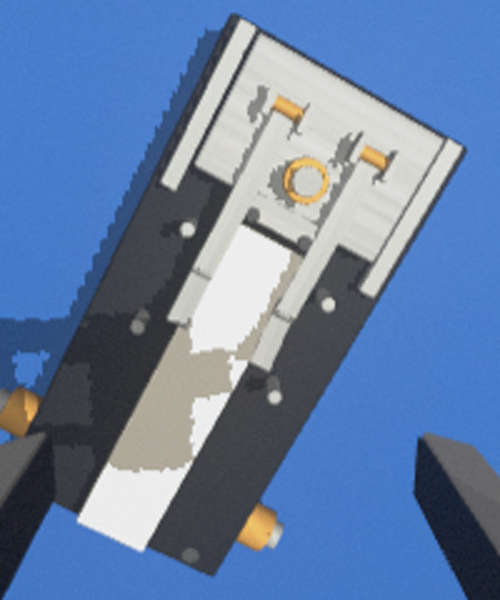

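```bash
cat >> h.py <<'E'
def fit(L,W):
    L=np.array(L,float);W=np.array(W,float)[:,:2]
    a=L-L.mean(0);b=W-W.mean(0); th=np.arctan2((a[:,0]*b[:,1]-a[:,1]*b[:,0]).sum(),(a*b).sum())
    M=np.array([[np.cos(th),-np.sin(th)],[np.sin(th),np.cos(th)]]); t=W.mean(0)-M@L.mean(0)
    return np.degrees(th),t,(W-(L@M.T+t))*1000
E
python3 - <<'E'
from h import *
T=np.array([[0.2295,0.9359,0.2672,0.6237],[-0.9733,0.221,0.0618,-0.184],[-0.0012,-0.2742,0.9617,0.3522],[0,0,0,1.]])
i=viewer.camera_info("wrist"); c=(200/np.tan(np.radians(i["vertical_fov"]/2)),i["cx"],i["cy"],T)
px=lambda a:(np.array(a,float)+.5)/2.5+[225,55]-.5
pts=[((139,325),(-12,32.2),54),((274,397),(-12,-32.2),54),((187,229),(33,32.2),54),((328,304),(33,-32.2),54),((78,521),(-111,17),42),((143,551),(-111,-17),42)]
W=[ray(c,px(p),z/1000)[0] for p,l,z in pts]; L=[np.array(l)/1000 for p,l,z in pts]
th,t,r=fit(L,W); print(th,t,r.round(1)); 
M=R.from_euler("z",th,degrees=True).as_matrix()[:2,:2]
for n,p,z in (("lipL",(180,322),.055),("lipR",(260,365),.055),("beadL",(201,274),.051),("beadR",(283,317),.051),("stopL",(252,215),.046),("stopR",(305,243),.046)):
    print(n,((ray(c,px(p),z)[0][:2]-t)@M*1000).round(1))
# top-view pins for cross-check
ct=cam("top"); print(proj(ct,[[*t,0.042]]).round(1), "platen near", proj(ct,[[*(t+M@[-.111,0]),.042]]).round(1))
E
```

```text
-14.64180605081116 [ 0.54921378 -0.1955183 ] [[ 0.7 -0.4]
 [-0.4  0.5]
 [-0.2  0.1]
 [-0.3  0.2]
 [-0.1 -0.6]
 [ 0.2  0.1]]
lipL [-1.9 17.8]
lipR [ -2.7 -19.8]
beadL [18.9 19.1]
beadR [ 18.9 -19. ]
stopL [49.1 11.7]
stopR [ 49.3 -12.8]
[[394.5 208.7]] platen near [[384.  253.2]]
```

```bash
python3 -m handwheel '0 0.5 0 0 0 0 1;0 1 0 0 0 0 1;0 1 0 0 0 0 1;0 1 0 0 0 0 1;0 1 0 0 0 0 1;0 1 0 0 0 0 1;0 1 0 0 0 0 1;0 1 0 0 0 0 1;0 1 0 0 0 0 1;0 0.5 0 0 0 0 1' && python3 -m handwheel '0 0.1 0 0 0 0 1;0 0 0 0 0 0 1;0 0 0 0 0 0 1'; python3 - <<'E'
from h import *
im,c=shot("wrist","w2"); np.save("c2.npy",c[3])
p=proj(c,[.553,.163,.055])[0].round().astype(int); print(p)
x,y=max(p[0]-100,0),max(p[1]-100,0); print(x,y)
cv2.imwrite("pics/w2c.png",cv2.resize(im[y:y+200,x:x+200,::-1],None,fx=3,fy=3,interpolation=cv2.INTER_CUBIC))
E
```

```text
time: 2.48
tool_pos: [0.5465, 0.1577, 0.1743]
eef_rot: [-3.119, -0.358, -0.003]
wrist_force: [-0.0, 0.5, 1.1]
width: 1.001
finger_force: 0.0
time: 2.73
tool_pos: [0.5468, 0.155, 0.1738]
eef_rot: [3.12, 0.349, 0.001]
wrist_force: [0.7, -0.4, 0.2]
width: 1.0
finger_force: 0.0
[312 187]
212 87
```

View pics/w2c.png

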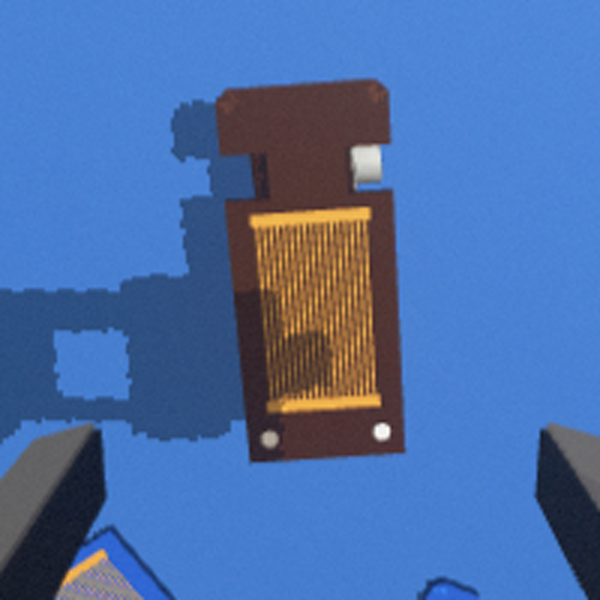

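The close crop confirms the choice: dark brown glass with a gold grid, on the block. Its notches are near the top of the crop at (393,142–190) and (222,153–199), and its tail corners are at (250,462) and (405,451).

```bash
python3 - <<'E'
from h import *
T=np.load("c2.npy"); i=viewer.camera_info("wrist"); c=(200/np.tan(np.radians(i["vertical_fov"]/2)),i["cx"],i["cy"],T)
pts=[((250,462),(-65,28)),((405,451),(-65,-28)),((393,190),(29,-28)),((226,199),(29,28)),((391,142),(44,-28)),((219,153),(44,28)),((230,88),(65,24)),((378,79),(65,-24))]
W=[ray(c,(np.array(p)+.5)/3+[212,87]-.5,.055)[0] for p,l in pts]
th,t,r=fit([np.array(l)/1000 for p,l in pts],W); print(th,t,r.round(1))
o=get_obs(); m=R.from_rotvec(o["eef_rot"]).as_matrix(); print(m.round(4),"yaw",np.degrees(np.arctan2(m[1,0],m[0,0])))
M=R.from_euler("z",th,degrees=True).as_matrix()[:2,:2]
g=t+M@[-.022,0]; print("grip",g,"shift units",(np.r_[g,.040]-o["tool_pos"])/.04)
E
```

```text
16.440561530602928 [0.56103969 0.16016578] [[-0.2 -0.2]
 [ 0.4  0.1]
 [-0.3  0.3]
 [ 0.4 -0.1]
 [ 0.2  0.5]
 [ 0.2  0.8]
 [-0.2 -0.8]
 [-0.6 -0.4]]
[[ 9.754e-01  2.203e-01  4.000e-04]
 [ 2.203e-01 -9.754e-01 -2.100e-03]
 [-1.000e-04  2.100e-03 -1.000e+00]] yaw 12.725055704031426
grip [0.53993918 0.15393933] shift units [-0.17096971 -0.01995223 -3.34288567]
```

```bash
python3 -m handwheel '-0.17 -0.02 0 0 0 3.7 1;0 0 -0.4 0 0 0 1;0 0 -0.5 0 0 0 1;0 0 -0.5 0 0 0 1;0 0 -0.5 0 0 0 1;0 0 -0.5 0 0 0 1;0 0 -0.5 0 0 0 1;0 0 -0.25 0 0 0 1;0 0 0 0 0 0 1;0 0 0 0 0 0 1'
```

```text
time: 3.62
tool_pos: [0.5397, 0.1562, 0.0476]
eef_rot: [3.108, 0.452, -0.001]
wrist_force: [0.1, 0.9, -0.3]
width: 0.995
finger_force: 0.0
```

```bash
python3 -m handwheel '0 0 -0.19 0 0 0 1;0 0 0 0 0 0 1;0 0 0 0 0 0 1'; python3 -m handwheel '0 0 0 0 0 0 1'; python3 -c "
from h import *
for k in range(2): viewer.read_camera('wrist'); print(get_obs()['tool_pos'])"
```

```text
time: 3.87
tool_pos: [0.5397, 0.1578, 0.0404]
eef_rot: [-3.108, -0.456, -0.001]
wrist_force: [0.3, -0.1, 0.1]
width: 0.996
finger_force: 0.0
time: 3.95
tool_pos: [0.5397, 0.158, 0.0404]
eef_rot: [-3.108, -0.456, -0.002]
wrist_force: [0.7, -0.2, 0.2]
width: 0.998
finger_force: 0.0
[0.53973508 0.15802758 0.04042097]
[0.53968633 0.15802042 0.04034017]
```

```bash
python3 -m handwheel '0 -0.1 0 0 0 0 1;0 0 0 0 0 0 1;0 0 0 0 0 0 1'; python3 -m handwheel '0 0 0 0 0 0 0.75;0 0 0 0 0 0 0.7;0 0 0 0 0 0 0.65' 15
```

```text
time: 4.3
tool_pos: [0.5395, 0.1534, 0.04]
eef_rot: [3.108, 0.455, 0.0]
wrist_force: [0.6, -0.1, -0.5]
width: 0.999
finger_force: 0.0
time: 4.55
tool_pos: [0.5394, 0.1539, 0.0399]
eef_rot: [-3.108, -0.456, -0.0]
wrist_force: [0.0, -0.4, 0.8]
width: 0.822
finger_force: 0.0
```

```bash
python3 -m handwheel '0 0 0 0 0 0 0.6;0 0 0 0 0 0 0.55;0 0 0 0 0 0 0.5;0 0 0 0 0 0 0.5;0 0 0 0 0 0 0.4;0 0 0 0 0 0 0.4' 15; python3 -m handwheel '0 0 0 0 0 0 0.4;0 0 0 0 0 0 0.4;0 0 0 0 0 0 0.3;0 0 0 0 0 0 0.3'
```

```text
time: 5.05
tool_pos: [0.5394, 0.1539, 0.0399]
eef_rot: [-3.108, -0.456, 0.0]
wrist_force: [0.6, 0.1, -0.4]
width: 0.594
finger_force: 15.0
time: 5.38
tool_pos: [0.5394, 0.1539, 0.0399]
eef_rot: [-3.108, -0.456, -0.0]
wrist_force: [0.1, -0.6, -0.9]
width: 0.595
finger_force: 15.0
```

```bash
python3 -m handwheel '0 0 0.1 0 0 0 0.3;0 0 0.3 0 0 0 0.3;0 0 0.5 0 0 0 0.3;0 0 0.5 0 0 0 0.3;0 0 0.4 0 0 0 0.3;0 0 0.2 0 0 0 0.3;0 0 0 0 0 0 0.3' 20 && python3 -m handwheel '-0.05 -0.2 0 0 0 -2 0.3;-0.15 -0.5 0 0 0 -4 0.3;-0.25 -0.8 0 0 0 -5 0.3;-0.25 -0.9 0 0 0 -5 0.3;-0.3 -0.9 0 0 0 -5 0.3;-0.3 -0.9 0 0 0 -5 0.3;-0.3 -0.9 0 0 0 -5 0.3;-0.3 -0.9 0 0 0 0 0.3;-0.25 -0.9 0 0 0 0 0.3;-0.15 -0.6 0 0 0 0 0.3'
```

```text
time: 5.97
tool_pos: [0.5408, 0.1543, 0.1223]
eef_rot: [-3.108, -0.456, -0.007]
wrist_force: [0.2, 0.0, -0.9]
width: 0.59
finger_force: 20.0
time: 6.8
tool_pos: [0.444, -0.15, 0.119]
eef_rot: [3.115, -0.4, -0.005]
wrist_force: [1.0, -0.2, -0.6]
width: 0.589
finger_force: 20.0
```

```bash
cat > delta.py <<'E'
from h import *
import sys
sx,sy,z=map(float,sys.argv[1:4])   # wanted TCP in stage mm
Y=-14.64; t=np.array([.54921,-.19552]); M=R.from_euler("z",Y,degrees=True).as_matrix()[:2,:2]
o=get_obs(); m=R.from_rotvec(o["eef_rot"]).as_matrix(); yaw=np.degrees(np.arctan2(m[1,0],m[0,0]))
print("now stage",((o["tool_pos"][:2]-t)@M*1000).round(2),"z",o["tool_pos"][2].round(4),"tilt",m[2].round(4),"turn",round(Y-yaw,2),"w",o["width"])
print("shift units",((np.r_[t+M@[sx/1000,sy/1000],z/1000]-o["tool_pos"])/.04).round(3))
print("F stage",(o["wrist_force"][:2]@M).round(2),o["wrist_force"][2].round(2))
E
python3 -m handwheel '-0.05 -0.2 0 0 0 0 0.3;0 0 0 0 0 0 0.3;0 0 0 0 0 0 0.3;0 0 0 0 0 0 0.3'; python3 delta.py -107 0 60; python3 -c "
from h import *
shot('wrist','w3')"
```

```text
time: 7.13
tool_pos: [0.4455, -0.1522, 0.1194]
eef_rot: [-3.116, 0.388, 0.001]
wrist_force: [-0.4, -0.2, -1.1]
width: 0.595
finger_force: 20.0
now stage [-111.24   15.67] z 0.1194 tilt [-0.001  -0.0011 -1.    ] turn -0.45 w 0.5952538912946371
shift units [ 0.003 -0.406 -1.486]
F stage [-0.29 -0.31] -1.05
```

View pics/w3.png

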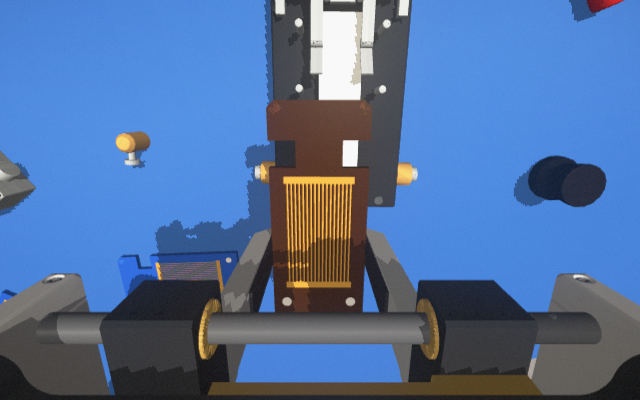

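The view shows the plate held straight, with its front edge at row ~100 and edges at columns ~270 and ~370. The guide pins and clips are ahead of it. I'll measure the plate's pose in the hand from its edges.

```bash
cat > inhand.py <<'E'
from h import *
import sys
def run(name,c,zt,rows):
    im=cv2.imread(f"pics/{name}.png").astype(int); m=(im[:,:,2]-im[:,:,0])>12
    Y=-14.64; t=np.array([.54921,-.19552]); M=R.from_euler("z",Y,degrees=True).as_matrix()[:2,:2]
    for v in rows:
        u=np.flatnonzero(m[v,255:385])+255; P=(ray(c,[[u[0]-.5,v],[u[-1]+.5,v]],zt)[:,:2]-t)@M*1000
        print(v,u[0],u[-1],P.round(1).tolist(),"mid y",P[:,1].mean().round(2))
    u0=np.flatnonzero(m[:,320])[0]; print("front x",((ray(c,[320,u0-.5],zt)[0][:2]-t)@M*1000).round(1))
E
python3 - <<'E'
from inhand import *
o=get_obs(); run("w3",cam("wrist",o),o["tool_pos"][2]+.015,[118,126,132,200,210,220,225])
E
python3 delta.py -107 0 60
```

```text
118 267 371 [[-33.9, 44.7], [-33.4, -11.0]] mid y 16.85
126 267 371 [[-38.0, 44.9], [-37.5, -11.3]] mid y 16.81
132 268 370 [[-41.2, 44.5], [-40.6, -10.9]] mid y 16.78
200 270 367 [[-79.2, 44.8], [-78.7, -11.4]] mid y 16.69
210 271 366 [[-85.3, 44.4], [-84.7, -11.1]] mid y 16.63
220 271 365 [[-91.4, 44.6], [-90.9, -10.9]] mid y 16.86
225 271 365 [[-94.5, 44.7], [-94.0, -11.0]] mid y 16.84
front x [-24.3  16.4]
now stage [-111.1    15.87] z 0.1195 tilt [-7.e-04 -1.e-03 -1.e+00] turn -0.49 w 0.591380186064969
shift units [-1.000e-03 -4.100e-01 -1.489e+00]
F stage [-0.12  0.98] -0.63
```

```bash
python3 delta.py -110 -1 50 | sed -n 2p; python3 -m handwheel '-0.03 -0.2 0 0 0 0 0.3;-0.01 -0.23 -0.2 0 0 0 0.3;0 0 -0.5 0 0 0 0.3;0 0 -0.5 0 0 0 0.3;0 0 -0.4 0 0 0 0.3;0 0 -0.1 0 0 0 0.3;0 0 0 0 0 0 0.3;0 0 0 0 0 0 0.3'; python3 delta.py -110 -1 50;python3 - <<'E'
from inhand import *
im,c=shot("wrist","w4"); np.save("c4.npy",c[3]); o=get_obs(); run("w4",c,o["tool_pos"][2]+.015,[118,126,200,210,220])
Y=-14.64; t=np.array([.54921,-.19552]); M=R.from_euler("z",Y,degrees=True).as_matrix()[:2,:2]
for l in ((-12,32.2),(-12,-32.2),(33,32.2),(33,-32.2)): print(l,proj(c,[*(t+M@np.array(l)/1000),.054]).round(1))
cv2.imwrite("pics/w4c.png",cv2.resize(im[0:200,220:420,::-1],None,fx=3,fy=3,interpolation=cv2.INTER_CUBIC))
E
```

```text
shift units [-0.08  -0.415 -1.739]
time: 7.85
tool_pos: [0.4439, -0.1717, 0.0519]
eef_rot: [3.117, -0.391, -0.0]
wrist_force: [-0.1, 0.4, -1.5]
width: 0.59
finger_force: 20.0
now stage [-107.93   -3.56] z 0.0519 tilt [-0.e+00  2.e-04 -1.e+00] turn -0.33 w 0.5897393805042906
shift units [-0.034  0.075 -0.047]
F stage [-0.21  0.36] -1.46
118 266 371 [[-30.7, 25.6], [-30.3, -30.6]] mid y -2.52
126 267 371 [[-34.8, 25.2], [-34.4, -30.8]] mid y -2.82
200 270 367 [[-75.9, 25.2], [-75.5, -30.8]] mid y -2.82
210 270 367 [[-81.9, 25.4], [-81.5, -31.1]] mid y -2.86
220 271 366 [[-88.0, 25.0], [-87.6, -30.8]] mid y -2.9
front x [-21.2  -3.2]
(-12, 32.2) [[256.2  82.8]]
(-12, -32.2) [[372.   83.7]]
(33, 32.2) [[251.8 -10.5]]
(33, -32.2) [[376.9  -9.6]]
```

View pics/w4c.png

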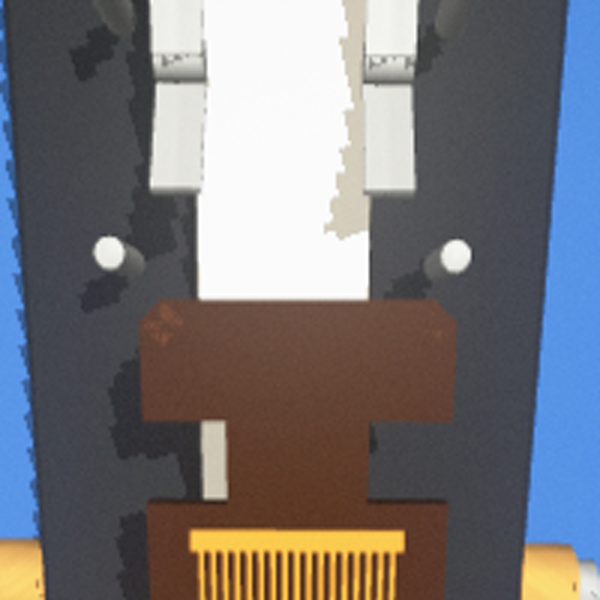

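```bash
python3 -m handwheel '0.018 0.068 0 0 0 0 0.3;0 0 -0.2 0 0 0 0.3;0 0 -0.15 0 0 0 0.3;0 0 0 0 0 0 0.3;0 0 0 0 0 0 0.3'; python3 delta.py -108.5 -0.8 33
```

```text
time: 8.32
tool_pos: [0.4441, -0.1685, 0.0375]
eef_rot: [-3.117, 0.391, 0.001]
wrist_force: [0.5, -0.3, -1.5]
width: 0.591
finger_force: 20.0
now stage [-108.5    -0.42] z 0.0375 tilt [-9.e-04 -0.e+00 -1.e+00] turn -0.34 w 0.5912977729073601
shift units [-0.002 -0.009 -0.112]
F stage [ 0.56 -0.12] -1.49
```

Lower gently, feeling for contact.

```bash
for i in 1; do python3 -m handwheel '0 -0.01 -0.04 0 0 0 0.3;0 0 -0.03 0 0 0 0.3;0 0 0 0 0 0 0.3'; done; python3 -m handwheel '0 0 -0.015 0 0 0 0.3;0 0 0 0 0 0 0.3'
```

```text
time: 8.57
tool_pos: [0.4445, -0.1692, 0.035]
eef_rot: [3.117, -0.391, -0.0]
wrist_force: [0.1, 0.0, -2.1]
width: 0.595
finger_force: 20.0
time: 8.73
tool_pos: [0.4445, -0.1691, 0.0345]
eef_rot: [3.117, -0.391, 0.0]
wrist_force: [-0.7, 0.9, -1.2]
width: 0.59
finger_force: 20.0
```

```bash
python3 -m handwheel '0 0 -0.015 0 0 0 0.3;0 0 0 0 0 0 0.3';python3 -m handwheel '0 0 -0.015 0 0 0 0.3;0 0 0 0 0 0 0.3'; python3 delta.py -108.5 -0.8 33
```

```text
time: 8.9
tool_pos: [0.4445, -0.169, 0.0339]
eef_rot: [3.117, -0.391, 0.0]
wrist_force: [0.2, 0.8, -0.8]
width: 0.598
finger_force: 20.0
time: 9.07
tool_pos: [0.4445, -0.169, 0.0332]
eef_rot: [3.117, -0.391, 0.0]
wrist_force: [-0.0, 0.2, -0.7]
width: 0.594
finger_force: 20.0
now stage [-108.01   -0.85] z 0.0332 tilt [ 0.  0. -1.] turn -0.33 w 0.5941356600067464
shift units [-0.012  0.004 -0.006]
F stage [-0.07  0.24] -0.7
```

```bash
python3 -m handwheel '0 0 -0.01 0 0 0 0.3;0 0 0 0 0 0 0.3';python3 -m handwheel '0 0 -0.01 0 0 0 0.3;0 0 0 0 0 0 0.3';
```

```text
time: 9.23
tool_pos: [0.4445, -0.1691, 0.0329]
eef_rot: [3.117, -0.391, 0.0]
wrist_force: [0.8, 0.5, -0.7]
width: 0.592
finger_force: 20.0
time: 9.4
tool_pos: [0.4445, -0.1691, 0.0328]
eef_rot: [3.117, -0.391, 0.0]
wrist_force: [-2.0, 0.2, 3.0]
width: 0.591
finger_force: 20.0
```

```bash
python3 -m handwheel '0 0 0 0 0 0 0.66;0 0 0 0 0 0 0.66;0 0 0 0 0 0 0.66;0 0 0 0 0 0 0.66'; python3 -m handwheel '0 0 0 0 0 0 0.55;0 0 0 0 0 0 0.5;0 0 0 0 0 0 0.4;0 0 0 0 0 0 0.3;0 0 0 0 0 0 0.3' 12; python3 delta.py -80 -0.8 33;python3 - <<'E'
from inhand import *
im,c=shot("wrist","w5"); run("w5",c,.048,[118,126,200,210,220])
E
```

```text
time: 9.73
tool_pos: [0.4445, -0.1691, 0.0324]
eef_rot: [3.117, -0.391, 0.0]
wrist_force: [-0.7, 0.9, 1.2]
width: 0.66
finger_force: 0.0
time: 10.15
tool_pos: [0.4445, -0.1691, 0.0324]
eef_rot: [3.117, -0.391, 0.0]
wrist_force: [-0.1, 0.2, -1.1]
width: 0.589
finger_force: 12.0
now stage [-107.99   -0.87] z 0.0324 tilt [ 0.  0. -1.] turn -0.33 w 0.588962952732513
shift units [ 0.677 -0.175  0.014]
F stage [-0.19  0.18] -1.09
118 266 371 [[-30.7, 28.2], [-30.4, -27.9]] mid y 0.18
126 267 371 [[-34.8, 27.9], [-34.5, -28.1]] mid y -0.12
200 270 367 [[-75.9, 27.8], [-75.5, -28.1]] mid y -0.13
210 270 367 [[-81.9, 28.1], [-81.5, -28.4]] mid y -0.17
220 270 367 [[-88.0, 28.3], [-87.7, -28.7]] mid y -0.21
front x [-21.2  -0.5]
```

```bash
python3 -m handwheel '0.05 -0.013 0 0 0 0 0.3;0.1 -0.026 0 0 0 0 0.3;0.1 -0.026 0 0 0 0 0.3;0.05 -0.013 0 0 0 0 0.3;0 0 0 0 0 0 0.3'; python3 delta.py -70 -0.7 32.4;  python3 -m handwheel '0.1 -0.026 0 0 0 0 0.3;0.1 -0.026 0 0 0 0 0.3;0.05 -0.013 0 0 0 0 0.3;0 0 0 0 0 0 0.3'; python3 delta.py -70 -0.7 32.4
```

```text
time: 10.62
tool_pos: [0.4576, -0.1724, 0.0325]
eef_rot: [3.117, -0.391, 0.002]
wrist_force: [0.9, 0.1, -1.3]
width: 0.597
finger_force: 12.0
now stage [-94.5  -0.8] z 0.0325 tilt [ 1.2e-03  1.0e-04 -1.0e+00] turn -0.34 w 0.5971632007396539
shift units [ 0.593 -0.152 -0.002]
F stage [0.8  0.32] -1.3
time: 10.95
tool_pos: [0.4675, -0.175, 0.0325]
eef_rot: [3.117, -0.391, 0.002]
wrist_force: [-0.2, -0.2, -1.5]
width: 0.595
finger_force: 12.0
now stage [-84.2   -0.79] z 0.0325 tilt [ 1.3e-03  1.0e-04 -1.0e+00] turn -0.34 w 0.5951948251031502
shift units [ 0.344 -0.087 -0.002]
F stage [-0.1  -0.25] -1.49
```

```bash
for k in 1; do python3 -m handwheel '0.06 -0.0157 0 0 0 0 0.3;0.06 -0.0157 0 0 0 0 0.3;0 0 0 0 0 0 0.3'; python3 delta.py -70 -0.7 32.4; python3 -m handwheel '0.05 -0.013 0 0 0 0 0.3;0 0 0 0 0 0 0.3'; python3 delta.py -70 -0.7 32.4;python3 -m handwheel '0.05 -0.013 0 0 0 0 0.3;0 0 0 0 0 0 0.3'; python3 delta.py -70 -0.7 32.4;  done | grep -v -e eef -e tool -e finger -e time -e wrist -e width
```

```text
now stage [-79.49  -0.82] z 0.0325 tilt [ 1.e-03  1.e-04 -1.e+00] turn -0.34 w 0.59773171025977
shift units [ 0.23  -0.057 -0.002]
F stage [ 0.52 -0.28] -0.72
now stage [-77.8   -0.82] z 0.0325 tilt [ 5.e-04  0.e+00 -1.e+00] turn -0.34 w 0.5905970214327146
shift units [ 0.189 -0.046 -0.002]
F stage [ 0.8  -0.16] -0.68
now stage [-75.71  -0.8 ] z 0.0325 tilt [ 6.e-04  0.e+00 -1.e+00] turn -0.34 w 0.593575686584248
shift units [ 0.139 -0.034 -0.002]
F stage [ 0.32 -0.03] -1.08
```

```bash
(python3 -m handwheel '0.05 -0.013 0 0 0 0 0.3;0 0 0 0 0 0 0.3'; python3 delta.py -70 -0.7 32.4; python3 -m handwheel '0.05 -0.013 0 0 0 0 0.3;0 0 0 0 0 0 0.3'; python3 delta.py -70 -0.7 32.4;python3 -m handwheel '0.05 -0.013 0 0 0 0 0.3;0 0 0 0 0 0 0.3'; python3 delta.py -70 -0.7 32.4 ) | grep -e now -e stage -e finger
```

```text
finger_force: 12.0
now stage [-73.9   -0.83] z 0.0325 tilt [ 0.  0. -1.] turn -0.33 w 0.5947768661491597
F stage [-0.69  0.  ] -0.69
finger_force: 12.0
now stage [-73.4   -0.78] z 0.0324 tilt [-2.8e-03 -2.0e-04 -1.0e+00] turn -0.33 w 0.5926678901862215
F stage [-3.27 -0.16] 2.51
finger_force: 12.0
now stage [-71.97  -0.76] z 0.0324 tilt [-3.8e-03 -3.0e-04 -1.0e+00] turn -0.33 w 0.5927110844024407
F stage [-4.93 -0.36] 5.3
```

```bash
(python3 -m handwheel '0.03 -0.008 0.01 0 0 0 0.3;0 0 0 0 0 0 0.3'; python3 delta.py -70 -0.7 32.4; python3 -m handwheel '0.04 -0.01 0.01 0 0 0 0.3;0 0 0 0 0 0 0.3'; python3 delta.py -70 -0.7 32.4 ) | grep -e now -e stage -e finger
```

```text
finger_force: 12.0
now stage [-70.37  -0.78] z 0.0325 tilt [-3.2e-03 -2.0e-04 -1.0e+00] turn -0.32 w 0.5935071562899678
F stage [-5.5   0.17] -0.28
finger_force: 12.0
now stage [-68.63  -0.69] z 0.0328 tilt [-3.1e-03 -3.0e-04 -1.0e+00] turn -0.33 w 0.5949039721352504
F stage [-5.12  0.35] -1.08
```

```bash
(for k in 1; do python3 -m handwheel '0.04 -0.01 0 0 0 0 0.3;0 0 0 0 0 0 0.3'; python3 delta.py -70 -0.7 32.4; python3 -m handwheel '0.04 -0.01 0 0 0 0 0.3;0 0 0 0 0 0 0.3'; python3 delta.py -70 -0.7 32.4;  python3 -m handwheel '0.04 -0.01 0 0 0 0 0.3;0 0 0 0 0 0 0.3'; python3 delta.py -70 -0.7 32.4;done) | grep -e now -e stage
```

```text
now stage [-67.21  -0.66] z 0.0327 tilt [-3.5e-03 -3.0e-04 -1.0e+00] turn -0.33 w 0.5907170314008496
F stage [-4.75  0.14] -0.4
now stage [-63.48  -0.72] z 0.033 tilt [ 4.e-04  0.e+00 -1.e+00] turn -0.34 w 0.5962621436615503
F stage [-1.95  0.09] -1.64
now stage [-61.23  -0.71] z 0.0333 tilt [ 1.3e-03  1.0e-04 -1.0e+00] turn -0.34 w 0.5951085333806118
F stage [-1.72  0.19] -2.34
```

```bash
(for k in 1; do python3 -m handwheel '0.04 -0.01 -0.012 0 0 0 0.3;0.04 -0.01 0 0 0 0 0.3;0 0 0 0 0 0 0.3'; python3 delta.py -70 -0.7 32.4; python3 -m handwheel '0.04 -0.01 0 0 0 0 0.3;0.04 -0.01 0 0 0 0 0.3;0 0 0 0 0 0 0.3'; python3 delta.py -70 -0.7 32.4;  python3 -m handwheel '0.04 -0.01 0 0 0 0 0.3;0.04 -0.01 0 0 0 0 0.3;0 0 0 0 0 0 0.3'; python3 delta.py -70 -0.7 32.4;done) | grep -e now -e stage
```

```text
now stage [-58.09  -0.7 ] z 0.0328 tilt [ 1.e-03  1.e-04 -1.e+00] turn -0.34 w 0.589869906386724
F stage [-1.71 -0.52] -2.05
now stage [-54.94  -0.68] z 0.0328 tilt [ 8.e-04  1.e-04 -1.e+00] turn -0.34 w 0.594555201361982
F stage [-2.56  0.74] -2.07
now stage [-51.68  -0.64] z 0.0328 tilt [ 7.e-04  1.e-04 -1.e+00] turn -0.34 w 0.5963294647563064
F stage [-2.    0.31] -2.05
```

```bash
(for k in 1; do python3 -m handwheel '0.04 -0.01 0 0 0 0 0.3;0.03 -0.008 0 0 0 0 0.3;0 0 0 0 0 0 0.3'; python3 delta.py -70 -0.7 32.4; python3 -m handwheel '0.025 -0.006 0 0 0 0 0.3;0 0 0 0 0 0 0.3'; python3 delta.py -70 -0.7 32.4;  done) | grep -e now -e stage
```

```text
now stage [-48.91  -0.62] z 0.0328 tilt [ 5.e-04  0.e+00 -1.e+00] turn -0.33 w 0.5912223044898758
F stage [-2.18 -0.38] -1.52
now stage [-48.08  -0.63] z 0.0328 tilt [ 3.e-04  0.e+00 -1.e+00] turn -0.33 w 0.5912846989331666
F stage [-2.27 -0.17] -1.64
```

```bash
(python3 -m handwheel '0.025 -0.006 0 0 0 0 0.3;0 0 0 0 0 0 0.3'; python3 delta.py -70 -0.7 32.4; python3 -m handwheel '0.02 -0.005 0 0 0 0 0.3;0 0 0 0 0 0 0.3'; python3 delta.py -70 -0.7 32.4) | grep -e now -e stage
```

```text
now stage [-47.13  -0.6 ] z 0.0328 tilt [ 2.e-04  0.e+00 -1.e+00] turn -0.34 w 0.5956309975491983
F stage [-1.31  0.23] -1.34
now stage [-46.28  -0.57] z 0.0328 tilt [ 2.e-04  0.e+00 -1.e+00] turn -0.33 w 0.597545385063633
F stage [-1.88  0.89] -2.74
```

```bash
python3 -m handwheel '0.02 -0.005 0 0 0 0 0.3;0 0 0 0 0 0 0.3'  >/dev/null; python3 delta.py -70 -0.7 32.4|grep stage; python3 -m handwheel '0.02 -0.005 0 0 0 0 0.3;0 0 0 0 0 0 0.3'  >/dev/null; python3 delta.py -70 -0.7 32.4|grep stage
```

```text
now stage [-45.39  -0.58] z 0.0328 tilt [ 4.e-04  0.e+00 -1.e+00] turn -0.33 w 0.5909962603115679
F stage [-1.78 -0.4 ] -2.34
now stage [-43.72  -0.58] z 0.033 tilt [ 2.e-03  2.e-04 -1.e+00] turn -0.34 w 0.5938163395603817
F stage [-1.06 -0.44] -2.72
```

```bash
python3 -m handwheel '0.02 -0.005 0 0 0 0 0.3;0 0 0 0 0 0 0.3'  >/dev/null; python3 delta.py -70 -0.7 32.4|grep stage
```

```text
now stage [-41.42  -0.61] z 0.0333 tilt [ 4.7e-03  4.0e-04 -1.0e+00] turn -0.34 w 0.5929128236053148
F stage [ 2.22 -0.1 ] -2.62
```

```bash
python3 -m handwheel '0 0 0 0 0 0 0.3;0 0 0 0 0 0 0.3'  >/dev/null; python3 delta.py -70 -0.7 32.4|grep stage; python3 - <<'E'
from h import *
im,c=shot("wrist","w6"); cv2.imwrite("pics/w6c.png",cv2.resize(im[0:200,220:420,::-1],None,fx=3,fy=3,interpolation=cv2.INTER_CUBIC))
E
```

```text
now stage [-41.53  -0.61] z 0.0334 tilt [ 4.7e-03  3.0e-04 -1.0e+00] turn -0.33 w 0.5959410082089472
F stage [ 3.84 -0.02] -1.55
```

View pics/w6c.png

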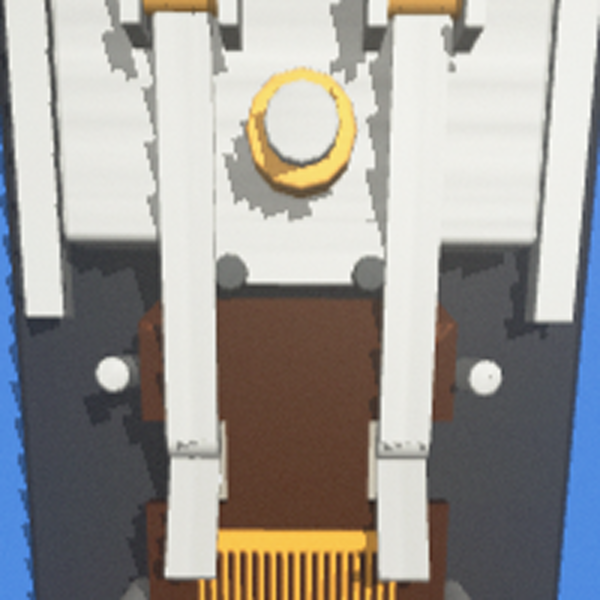

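Both beads (about row 450) now lie in the notches (rows 420–502). The end-stop pins at (231,272) and (370,272) are only 1–2 mm ahead of the front edge at row 298. The clips are pulling the plate forward, so I'll ease it in with small steps.

```bash
python3 -m handwheel '0.015 -0.004 0 0 0 0 0.3;0 0 0 0 0 0 0.3'  >/dev/null; python3 delta.py -70 -0.7 32.4|grep stage; python3 -m handwheel '0.015 -0.004 0 0 0 0 0.3;0 0 0 0 0 0 0.3'  >/dev/null; python3 delta.py -70 -0.7 32.4|grep stage
```

```text
now stage [-41.63  -0.59] z 0.0332 tilt [ 3.2e-03  2.0e-04 -1.0e+00] turn -0.33 w 0.5925608601938376
F stage [ 5.36 -0.43] -1.27
now stage [-41.65  -0.6 ] z 0.0331 tilt [ 2.e-03  2.e-04 -1.e+00] turn -0.33 w 0.5942218408571207
F stage [4.41 0.08] -0.68
```

```bash
python3 -m handwheel '0.015 -0.004 0 0 0 0 0.3;0 0 0 0 0 0 0.3'  >/dev/null; python3 delta.py -70 -0.7 32.4|grep stage; python3 -m handwheel '0.015 -0.004 0 0 0 0 0.3;0 0 0 0 0 0 0.3'  >/dev/null; python3 delta.py -70 -0.7 32.4|grep stage
```

```text
now stage [-41.63  -0.58] z 0.0329 tilt [ 9.e-04  1.e-04 -1.e+00] turn -0.33 w 0.5934884199328665
F stage [4.42 0.23] -0.77
now stage [-41.6   -0.57] z 0.0328 tilt [-2.e-04  0.e+00 -1.e+00] turn -0.33 w 0.5926907336899306
F stage [3.39 0.55] -0.81
```

```bash
python3 -m handwheel '0 0 0 0 0 0 0.66;0 0 0 0 0 0 0.66;0 0 0 0 0 0 0.66;0 0 0 0 0 0 0.66'; python3 delta.py -70 -0.7 32.4|grep stage; python3 - <<'E'
from h import *
im,c=shot("wrist","w7"); np.save("c7.npy",c[3]); cv2.imwrite("pics/w7c.png",cv2.resize(im[70:180,255:385,::-1],None,fx=5,fy=5,interpolation=cv2.INTER_CUBIC))
im,c=shot("side","s7")
E
```

```text
time: 16.08
tool_pos: [0.5074, -0.1852, 0.0324]
eef_rot: [-3.117, 0.391, 0.004]
wrist_force: [0.8, 0.2, 0.7]
width: 0.658
finger_force: 0.0
now stage [-43.06  -0.55] z 0.0324 tilt [-2.8e-03 -1.0e-04 -1.0e+00] turn -0.34 w 0.6583548283359945
F stage [0.69 0.36] 0.69
```

View pics/w7c.png

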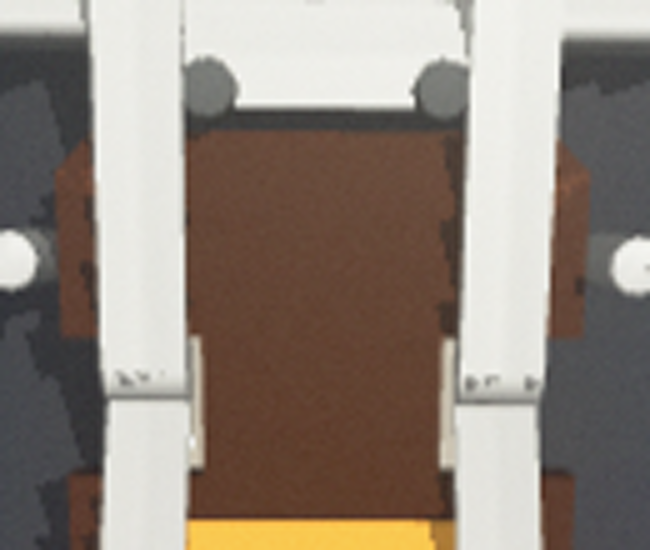

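```bash
python3 - <<'E'
from h import *
T=np.load("c7.npy"); i=viewer.camera_info("wrist"); c=(200/np.tan(np.radians(i["vertical_fov"]/2)),i["cx"],i["cy"],T)
Y=-14.64; t=np.array([.54921,-.19552]); M=R.from_euler("z",Y,degrees=True).as_matrix()[:2,:2]
def s(p,z): return ((ray(c,(np.array(p)+.5)/5+[255,70]-.5,z/1000)[0][:2]-t)@M*1000).round(1)
print("front",s((300,130),48),"chamf",s((57,175),48),s((590,178),48))
print("notchfront",s((75,337),48),s((570,337),48),"rear",s((80,472),48),s((560,475),48))
for z in (48,50,52,54): print(z,"stop",s((209,88),z),s((442,88),z),"stopnear",s((209,117),z))
for z in (48,50,51,52): print(z,"crease",s((148,392),z),s((500,396),z))
print("guide",s((14,260),54),s((636,266),54))
E
```

```text
front [45.6  2.6] chamf [41. 28.] [ 41.1 -27.7]
notchfront [24.4 26.7] [ 24.7 -26.5] rear [ 9.8 26.7] [  9.8 -26.2]
48 stop [49.7 12. ] [ 49.8 -12. ] stopnear [46.8 12. ]
50 stop [49.5 11.8] [ 49.7 -11.9] stopnear [46.7 11.9]
52 stop [49.4 11.7] [ 49.5 -11.7] stopnear [46.6 11.7]
54 stop [49.2 11.6] [ 49.4 -11.5] stopnear [46.5 11.6]
48 crease [18.6 19. ] [ 18.4 -19.2]
50 crease [18.8 18.8] [ 18.6 -19. ]
51 crease [18.9 18.7] [ 18.7 -18.9]
52 crease [19.  18.6] [ 18.8 -18.8]
guide [32.5 31.7] [ 32.4 -31.9]
```

The plate measures about 1 mm short of the stop: front at 45.6, stop face at 46.7. I'll regrip it unstressed and ease it home, watching the force.

```bash
python3 -m handwheel '0 0 0 0 0 0 0.55;0 0 0 0 0 0 0.4;0 0 0 0 0 0 0.3;0 0 0 0 0 0 0.3;0 0 0 0 0 0 0.3' 8; python3 delta.py -70 -0.7 32.4|grep stage; python3 -m handwheel '0.01 -0.003 0 0 0 0 0.3;0 0 0 0 0 0 0.3'  >/dev/null; python3 delta.py -70 -0.7 32.4|grep stage;python3 -m handwheel '0.01 -0.003 0 0 0 0 0.3;0 0 0 0 0 0 0.3'  >/dev/null; python3 delta.py -70 -0.7 32.4|grep stage
```

```text
time: 16.6
tool_pos: [0.5087, -0.1855, 0.0327]
eef_rot: [-3.117, 0.391, 0.001]
wrist_force: [0.1, 0.5, -0.1]
width: 0.597
finger_force: 8.0
now stage [-41.7   -0.56] z 0.0327 tilt [-4.e-04 -0.e+00 -1.e+00] turn -0.33 w 0.5966276093431281
F stage [-0.03  0.47] -0.05
now stage [-41.    -0.56] z 0.0327 tilt [ 1.e-04  0.e+00 -1.e+00] turn -0.33 w 0.5944306386910274
F stage [-1.57 -0.27] 0.03
now stage [-40.9   -0.56] z 0.0327 tilt [-5.e-04 -1.e-04 -1.e+00] turn -0.34 w 0.5942732892191267
F stage [-0.45  0.53] 0.07
```

```bash
python3 -m handwheel '0.01 -0.003 0 0 0 0 0.3;0 0 0 0 0 0 0.3'  >/dev/null; python3 delta.py -70 -0.7 32.4|grep stage;python3 -m handwheel '0.01 -0.003 0 0 0 0 0.3;0 0 0 0 0 0 0.3'  >/dev/null; python3 delta.py -70 -0.7 32.4|grep stage
```

```text
now stage [-40.89  -0.55] z 0.0327 tilt [-1.2e-03 -1.0e-04 -1.0e+00] turn -0.33 w 0.5966708869303793
F stage [-2.29  0.46] -0.11
now stage [-40.85  -0.56] z 0.0327 tilt [-1.9e-03 -2.0e-04 -1.0e+00] turn -0.33 w 0.5904924960929084
F stage [-3.17 -0.04] 1.75
```

The plate moved about 0.8 mm and then stopped, with a 2–3 N reaction, so it is on the stop. I'll release and withdraw straight up.

```bash
python3 -m handwheel '0 0 0 0 0 0 0.66;0 0 0 0 0 0 0.7;0 0 0 0 0 0 0.7;0 0 0 0 0 0 0.7;0 0 0 0 0 0 0.7' | grep -e wrist -e width; python3 -m handwheel '0 0 0.1 0 0 0 0.7;0 0 0.2 0 0 0 0.7;0 0 0.4 0 0 0 0.7;0 0 0.5 0 0 0 0.7;0 0 0.5 0 0 0 0.7;0 0 0.3 0 0 0 0.7;0 0 0 0 0 0 0.7;0 0 0 0 0 0 0.7;0 0 0 0 0 0 0.7'; python3 - <<'E'
from h import *
im,c=shot("wrist","w8"); np.save("c8.npy",c[3])
t=np.array([.54921,-.19552]); M=R.from_euler("z",-14.64,degrees=True).as_matrix()[:2,:2]
p=proj(c,[*(t+M@[.025,0]),.048])[0].round().astype(int); x,y=p[0]-65,max(p[1]-55,0); print(x,y)
cv2.imwrite("pics/w8c.png",cv2.resize(im[y:y+110,x:x+130,::-1],None,fx=5,fy=5,interpolation=cv2.INTER_CUBIC))
E
```

```text
wrist_force: [-0.2, 0.3, 0.1]
width: 0.705
time: 18.43
tool_pos: [0.5101, -0.1858, 0.1125]
eef_rot: [-3.117, 0.391, 0.001]
wrist_force: [-0.2, -0.3, 0.2]
width: 0.699
finger_force: 0.0
254 77
```

View pics/w8c.png

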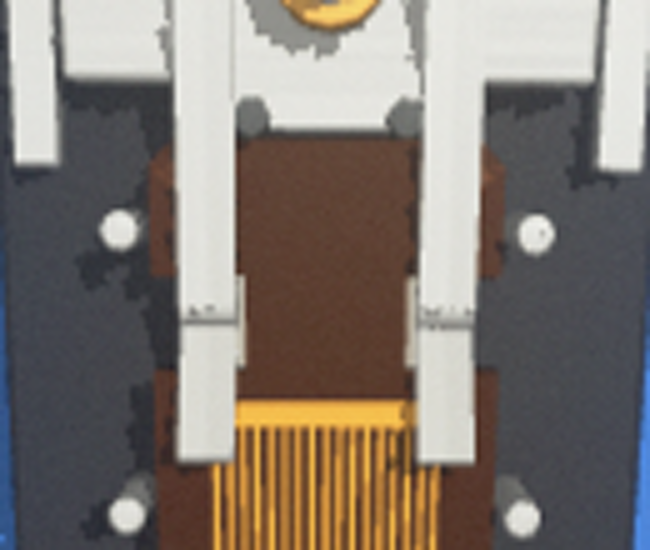

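The final view shows both beads (row ~320) centred in the notches (rows 276–370). The front edge (row ~137) touches the stop pins, and the gripper is clear.

```bash
python3 -c "
from station import ticket
print(ticket.sign_off())"
```

```text
the job is handed in; nothing more can be done
None
```

The brown glass plate is home on the stage, with both clip beads centred in its notches and its end on the stop pins. I let go of it, raised the gripper clear and handed the job in at about 18 s.

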